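# Dock the bench scraper in the steriliser and hold its lever on the third notch

## Robot

A 6-joint arm with a two-finger parallel gripper is mounted at the origin on a cart in front of the work surface, level with it; the furniture and walls round the work are solid. World frame = base frame: x ahead of the robot, y to its left, z up, the work surface at z = 0. Lengths are in m, angles in rad, forces in N, time in s.
With the tool pointing down it reaches from about 0.425 to 0.95 m from the base axis. Payload 3.5 kg.
Tool frame: the origin (TCP) lies at the very end of the fingers, on their centre line; the grasp point (between the pads) lies 19 mm behind it; z points along the fingers, y is the line along which they close (so a half turn about z gives the same grasp; the last joint's range is limited). The gripper opens to 85 mm and grips with 20 to 120 N. Pads are 22 mm wide; open, the fingers measure 114 mm over their backs; the gripper's body (76 mm by 85 mm) begins 54 mm behind the grasp point. The pads swing forward as they close: fully open they stand 13 mm farther back than shut.
Start: joints at [-1.362, 0.286, 1.577, -0, 1.279, -0.15], TCP at [0.237, -0.632, 0.231] pointing down, gripper open.
Joint ranges: [-2.77, 2.77], [-0.9, 2.22], [0.21, 2.48], [-1.53, 4.67], [0.24, 2.81], [-2.84, 2.84]. Speed limits (rad/s): [2.79, 2.79, 3.14, 3.14, 3.14, 3.14].

## Interface

Orientations are given as a unit quaternion [x, y, z, w].
In Python, from plant import get_state, read_camera, sign_off, recognise gives the robot as it stands.
- The arm moves only by the tool arm_command, never from a script. Its argument "steps" is a list of rows, each an object with "translation": the shift along the tool's x, y, z scaled (see below), a list of three; "twist": the turn, a rotation vector about the tool's x, y, z scaled (see below), a list of three; "fingers": the opening, from -1 (shut) to 1 (fully open). In form: [{"translation": [x, y, z], "twist": [rx, ry, rz], "fingers": fingers}, ...]. A call has 1 to 5 rows; each row is the pose to reach, as a shift and turn from the pose commanded when the call began, along the tool's axes at that moment; what a row does not reach only later rows make up. The controller multiplies each number of a shift by 75 cm and each number of a turn by 60 degrees. A row lasts 1/8 s, in which the tool goes at most 62.5 mm and 10.7 degrees, less where a joint would pass 70% of its speed; a pose out of reach is approached as far as the arm can. A call with a number of a shift or a turn outside -1 to 1 is refused whole. A call with a gripper value outside its range is refused whole. The fingers move at their own pace and stop on an object; "grip_force" is the grip in N (left out, the last holds). Time passes only in rows, so rows that repeat a pose let the fingers close. It gives the time, the measured TCP pose, the force, the opening and the grip force at its end, in the units of the state.
- get_state(): the state, without advancing time (a new reading comes with each control period).
- read_camera(name): name is "scene" or "top"; returns a dict with "pixels" (420x560x3 uint8, red, green, blue), "K" (3x3 intrinsics, pixels), "R" (3x3) and "t" (3): a world point X has camera coordinates R X + t. Camera axes: x right, y down, z forward; pixel columns grow to the right and rows downward; lengths in m; the calibration is good to about 2 mm. A picture is of the moment at which its call begins. There is no depth.
- sign_off(): hands the job in; it is judged then, once.
Trained networks look in a picture, given as the dict that the camera call returned (one of the last four; its "shot" number tells which), for a name from the list of things; names that differ only in an ending like _2 or _b are one class to them, and where a whole thing is asked for, a point or a joint stands for the part that bears it (a point fixed in the world has none). Each returns a list of dicts, best first, with "conf" (0 to 1); they miss things now and then, are a little off and sometimes report something else, mostly with a low value. They report only what shows in the picture. A call takes as long as a camera call.
- recognise(picture, query): "point" ([row, column] in pixels, amid what is visible of it).
The state is a dict: "time": time; "qpos": joint angles; "dq": joint speeds; "joint_efforts": joint torques, N m; "eef_pos": TCP position; "tcp_rot": TCP orientation; "contact_force": force on the tool from outside, world axes, zero at the start; "wrist_torque": the same for the moment, N m; "opening": opening from 0.0 (shut) to 1.0 (fully open); "finger_force": force on a finger pad.
Only numpy, scipy, OpenCV 4.12 (cv2) and the standard library are available. Lean on these libraries where they do the work, as an engineer would, in place of code of your own. Each camera call takes 0.05 s, during which the arm holds its last target. There are 200 camera calls.

## Task

Take the bench scraper out of its wooden drying block, slide its blade all the way down into the slot of the white steriliser and let go of it, leaving the orange lever alone until the scraper is in. Then press the spring-return lever down with the gripper fingers, past its first two notches to the third, fully down, and finish the program while still holding it there, because it springs back up if released. Leave the flour shaker, the sweet cup and the tape roll where they are.

Things in the scene. Friction and masses are not known exactly. Their poses are not given: they have to be found in the camera images.
- scraper: bench scraper, loose, 0.17 kg: steel blade 150 wide x 2 mm thick with a wooden grip bar 152 long, 19 thick, 26 high along one edge; starts standing upright in the drying block, blade down and grip on top; 107 mm from blade edge to the top of the grip. Origin in the blade, 53 mm above its edge; its axes are tilted 5.6 degrees against the blade plane: use the two points for direction
- scraper_edge (a point): middle of the free (lower) edge of the scraper's blade. Site axes: z from the blade edge to the grip (up when upright), y along the edge and the grip bar, x square to the blade's faces
- scraper_grip (a point): centre of the wooden grip bar, 94 mm above the blade edge along z; same axes as scraper_edge: pinch the 19 mm across x, from above; the bar extends 13 mm above and below and 76 mm to either side of this point
- rack: fixed wooden drying block, 56 (x) x 180 (y) x 57 (z) mm on a thin dark foot; origin under its centre on the counter; a slot runs along its y axis
- rack_slot (a point): middle of the floor of the drying block's slot, 12 mm above the counter; slot 45 mm deep, 160 mm long in y, 5 mm wide, flaring to about 15 mm in its top 14 mm
- dock: fixed white steriliser; origin under the middle of its slot, on the counter. Slotted housing 60 (x) x 180 (y) x 60 (z) mm, then a white column 52 x 64 mm, 110 mm high, centred 125 mm to the -y side; the lever comes out of the column's -x face
- dock_slot (a point): middle of the floor of the steriliser's slot, 15 mm above the counter; slot along the dock's y axis, 45 mm deep (top of housing 60 mm above the counter), 160 mm long in y, 5 mm wide, with steel lips flaring to about 15 mm in the top 14 mm. When home, the blade edge rests on this floor and the top of the grip stands 122 mm above the counter
- lever_paddle: orange lever paddle, 54 (dock x) x 32 (y) x 10 mm thick, that sticks out level from the column's -x face, its top 96 mm above the counter at rest; slides straight down. Origin in the column, 7 mm below the paddle's top
- lever_pad (a point): middle of the top face of the paddle (moves with it), 32 mm in front of the column: the place to press straight down with closed fingers
- lever (a joint): travel of the lever, m: 0 = up at rest, grows as it is pressed down, hard stop at 0.038. Notches are felt at 0.012, 0.024 and 0.036 (paddle top level with one, two and three pips on the column; the three are green); third notch counts above 0.033. The spring always pushes it back up, 4 N at the top, about 8 N at the third notch, up to 2.5 N more to get over each notch
- shaker: loose steel flour shaker, 61 mm round, 84 mm high, origin under its centre; leave alone
- cup: loose fluted yellow sweet cup, 75 mm across, 33 mm high, origin under its centre; leave alone
- tape: loose roll of cream-coloured tape lying flat, 104 mm across, 25 mm high, origin under its centre; leave alone

How it is judged:
On the way, in this order (a step that is already met when the one before it is completed fails the run):
1. the scraper is lifted clear out of the drying block (height (world z) of scraper_edge above 0.07 m), for 0.1 s.
2. the scraper stands fully home in the steriliser's slot and is let go, the lever still up (z of scraper_edge in the frame of dock_slot between -0.004 and 0.006 m and x of scraper_edge in the frame of dock_slot between -0.006 and 0.006 m and y of scraper_edge in the frame of dock_slot between -0.01 and 0.01 m and angle between scraper_edge's own z axis and vertical below 0.2 rad and contact force between the fingers and scraper below 0.3 N and value of joint lever below 0.004 m), for 0.3 s.
3. the lever is pressed to its third notch with the scraper still home (z of scraper_edge in the frame of dock_slot between -0.004 and 0.006 m and x of scraper_edge in the frame of dock_slot between -0.006 and 0.006 m and y of scraper_edge in the frame of dock_slot between -0.01 and 0.01 m and angle between scraper_edge's own z axis and vertical below 0.2 rad and value of joint lever above 0.033 m), for 0.3 s.
At the end, for the whole second after the job is handed in: Finished with the fingers still pressing the lever paddle (over 2 N) in its third notch (travel over 33 mm); the scraper stands untouched in the steriliser's slot, blade edge within 6 mm of the floor, 6 mm across and 10 mm along from the middle, upright within 0.2 rad (all of step 3 and contact force between the fingers and lever_paddle above 2 N and contact force between the fingers and scraper below 0.3 N and linear speed of scraper below 0.03 m/s); the arm keeps its last pose, push and grip.
It fails at once if the lever is pressed by more than 6 mm before the scraper is home in the slot (value of joint lever above 0.006 m and not (z of scraper_edge in the frame of dock_slot between -0.004 and 0.006 m and x of scraper_edge in the frame of dock_slot between -0.006 and 0.006 m and y of scraper_edge in the frame of dock_slot between -0.01 and 0.01 m and angle between scraper_edge's own z axis and vertical below 0.2 rad)).
It fails at once if the flour shaker is shifted by more than 3 cm or tipped over (distance of shaker from where it was at the start of the episode above 0.03 m or angle between shaker's own z axis and vertical above 0.4 rad).
It fails at once if the sweet cup is shifted by more than 3 cm or tipped over (distance of cup from where it was at the start of the episode above 0.03 m or angle between cup's own z axis and vertical above 0.4 rad).
It fails at once if the tape roll is shifted by more than 3 cm or tipped over (distance of tape from where it was at the start of the episode above 0.03 m or angle between tape's own z axis and vertical above 0.4 rad).
It also fails if it takes over 58 s, if anything falls off the work surface, if the arm or the gripper's body presses on something with over 40 N, if the wrist force passes 120 N, or if a joint passes its speed limit or range.

## Working session

There is one attempt and no reset: what is moved stays moved. The work goes in short steps, Python scripts to look and compute and a tool call to move; the robot and the scene stay as the last step left them, time stands still between calls to the robot, and variables do not carry over. Pictures are saved under pics/ and viewed, at most 11 in all, crops included, and the job is handed in when it is done.

Besides the shell and the picture viewer there is one more tool, called after "Call:" in YAML: its name, and indented under it one key for each argument. arm_command: Moves the arm, as the interface text tells. Shifts and turns lie within -1 to 1; 1 stands for 75 cm of shift or 60 degrees of turn. Its arguments: {"type":"object","properties":{"steps":{"type":"array"},"grip_force":{"type":"number"}},"required":["steps"]}

```bash
mkdir -p pics; ls; cat > h.py <<'E'
import numpy as np, cv2
from plant import get_state, read_camera, sign_off, recognise
from scipy.spatial.transform import Rotation as Ro
def cast(p,rc,z):
    K,R,t=map(np.array,(p['K'],p['R'],p['t']))
    d=R.T@np.linalg.solve(K,[rc[1],rc[0],1.]); c=-R.T@t
    return c+d*(z-c[2])/d[2]
def proj(p,X):
    q=np.array(p['K'])@(np.array(p['R'])@np.array(X)+np.array(p['t'])); return q[:2]/q[2]
def save(p,n): cv2.imwrite('pics/'+n,np.ascontiguousarray(np.array(p['pixels'])[:,:,::-1]))
E
python3 - <<'E'
from h import *
np.set_printoptions(precision=4,suppress=True)
s=get_state();print(s)
Z=dict(scraper=.09,scraper_grip=.106,rack=.057,dock=.06,lever_paddle=.096,shaker=.08,cup=.03,tape=.02)
for n in('top','scene'):
    p=read_camera(n);save(p,n+'0.png');print(n,'cam',-np.array(p['R']).T@p['t'],p['K'][0][0])
    for q,z in Z.items():
        for r in recognise(p,q)[:2]:print(q,np.round(r['conf'],2),np.round(r['point']),cast(p,r['point'],z))
E
```

```text
pics
{'time': 0.0, 'qpos': array([-1.362 ,  0.2872,  1.5782,  0.    ,  1.2786, -0.15  ]), 'dq': array([-0.0011,  0.0022,  0.001 ,  0.0003,  0.0001,  0.0009]), 'joint_efforts': array([ -0.0007, -40.5982, -29.2623,  -0.0003,   0.006 ,  -0.    ]), 'eef_pos': array([ 0.2369, -0.6314,  0.2299]), 'tcp_rot': array([ 0.984 ,  0.1784, -0.    , -0.0012]), 'contact_force': array([-0.1391, -1.0017,  0.1799]), 'wrist_torque': array([ 0.0262,  0.0126, -0.0145]), 'finger_force': 0.0, 'opening': 1.0021103293205584}
top cam [ 0.5268 -0.0094  1.163 ] 481.8528455483082
scraper 0.82 [274. 148.] [0.4788 0.2468 0.09  ]
scraper_grip 0.64 [275. 144.] [0.4777 0.2511 0.106 ]
rack 0.6 [269. 159.] [0.4891 0.2299 0.057 ]
dock 0.66 [233. 336.] [ 0.5751 -0.1733  0.06  ]
lever_paddle 0.6 [247. 378.] [ 0.5445 -0.2602  0.096 ]
shaker 0.84 [154. 249.] [0.7526 0.0282 0.08  ]
tape 0.68 [162. 356.] [ 0.7491 -0.2272  0.02  ]
scene cam [-0.1334  0.5494  1.0857] 535.0504845762746
scraper 0.6 [298. 229.] [0.4727 0.2465 0.09  ]
scraper_grip 0.72 [298. 227.] [0.4653 0.2553 0.106 ]
rack 0.68 [316. 230.] [0.4494 0.2622 0.057 ]
dock 0.65 [207. 337.] [ 0.5579 -0.1444  0.06  ]
lever_paddle 0.54 [182. 372.] [ 0.546  -0.2538  0.096 ]
shaker 0.77 [200. 237.] [0.7193 0.0608 0.08  ]
cup 0.83 [230. 184.] [0.7578 0.208  0.03  ]
tape 0.85 [155. 325.] [ 0.7691 -0.2856  0.02  ]
tape 0.68 [318. 227.] [0.4723 0.2588 0.02  ]
```

```bash
python3 - <<'E'
import cv2
a=cv2.imread('pics/top0.png');cv2.imwrite('pics/top0b.png',cv2.resize(a[180:340,80:440],None,fx=2.2,fy=2.2,interpolation=cv2.INTER_CUBIC))
E
```

```text
(no output)
```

View pics/top0.png

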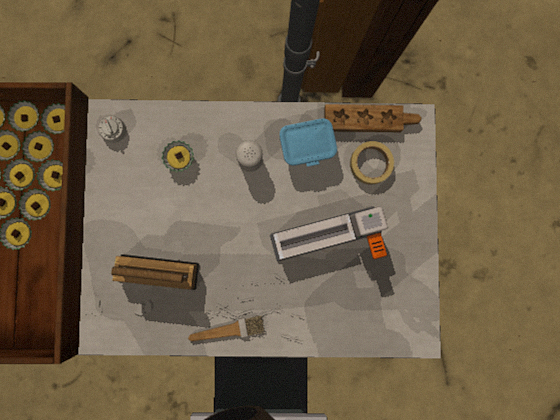

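View pics/scene0.png

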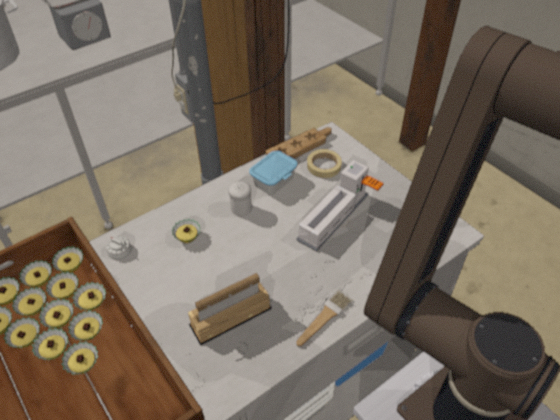

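View pics/top0b.png

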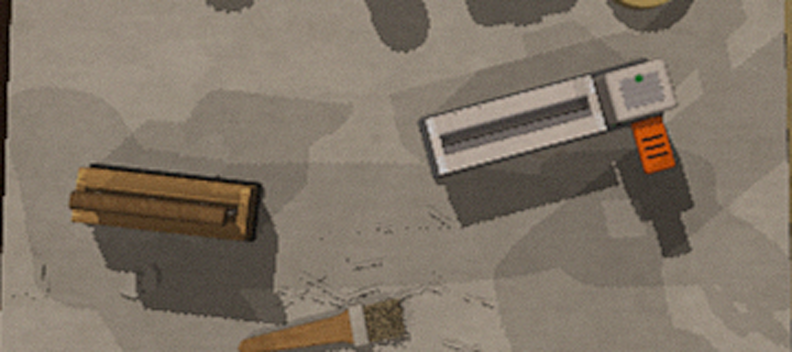

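```bash
cat > ov.py <<'E'
from h import *
def T(pose,P):
    x,y,a=pose; c,s=np.cos(a),np.sin(a); P=np.array(P,float)
    return np.c_[x+c*P[:,0]-s*P[:,1],y+s*P[:,0]+c*P[:,1],P[:,2]]
def rect(sx,sy,z,cx=0,cy=0): return [(cx+i*sx/2,cy+j*sy/2,z) for i,j in((-1,-1),(1,-1),(1,1),(-1,1))]
def draw(p,items,box,f):
    r0,r1,c0,c1=box
    im=cv2.resize(np.ascontiguousarray(np.array(p['pixels'])[r0:r1,c0:c1,::-1]),None,fx=f,fy=f,interpolation=cv2.INTER_CUBIC)
    for pose,P,col in items:
        q=np.array([(proj(p,X)-[c0,r0]+.5)*f for X in T(pose,P)])
        cv2.polylines(im,[(q*8).astype(np.int32)],True,col,1,cv2.LINE_AA,3)
    return im
E
python3 - <<'E'
from ov import *
p=read_camera('top');q=read_camera('scene')
a=cast(p,(245,281),.06);b=cast(p,(227,348),.06);m=(a+b)/2;d=a-b;dock=(m[0],m[1],np.arctan2(-d[0],d[1]));print('dock',dock,np.hypot(*d[:2]))
a=cast(p,(270.5,113),.119);b=cast(p,(279,188),.119);m=(a+b)/2;d=a-b;rk=(m[0],m[1],np.arctan2(-d[0],d[1]));print('rack',rk,np.hypot(*d[:2]))
it=[(dock,rect(60,180,60),(0,255,0)),(dock,rect(15,160,60),(255,255,0)),(dock,rect(52,64,110,0,-125),(0,0,255)),(dock,rect(54,32,96,-53,-125),(255,0,255)),
(rk,rect(56,180,57),(0,255,0)),(rk,rect(19,152,119),(0,0,255))]
it=[(a,np.array(b)/1000,c) for a,b,c in it]
ims=[draw(p,it,(198,272,262,395),3),draw(p,it,(245,300,100,210),3.6),draw(q,it,(150,255,290,395),3.5),draw(q,it,(265,345,180,280),4)]
out=np.zeros((600,800,3),np.uint8)
for im,(y,x) in zip(ims,((0,0),(0,401),(225,0),(225,390))):
    h,w=im.shape[:2];h=min(h,600-y);w=min(w,800-x);out[y:y+h,x:x+w]=im[:h,:w]
cv2.imwrite('pics/m1.png',out)
E
```

```text
dock (np.float64(0.5678148944284225), np.float64(-0.12377886650612957), np.float64(0.2717175587003196)) 0.1592592566002507
rack (np.float64(0.47899272053216846), np.float64(0.23405525974838642), np.float64(-0.10206917664757563)) 0.16173529439207474
```

View pics/m1.png

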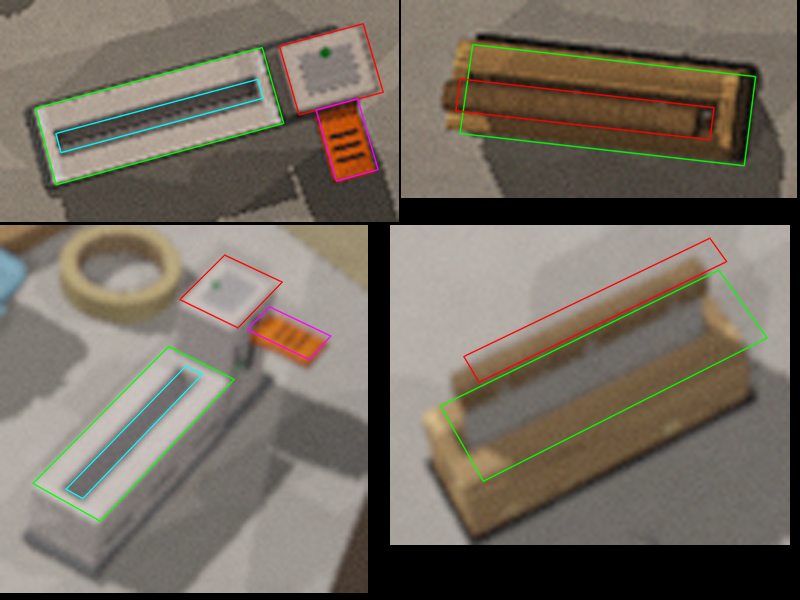

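```bash
python3 - <<'E'
from ov import *
p=read_camera('top');q=read_camera('scene')
a=cast(p,(271.4,111.9),.119);b=cast(p,(278.4,181.7),.119);m=(a+b)/2;d=a-b;g=(m[0],m[1],np.arctan2(-d[0],d[1]));print('grip',g,np.hypot(*d[:2]))
it=[(g,rect(56,180,57),(0,255,0)),(g,rect(19,152,119),(0,0,255)),(g,rect(19,152,93),(255,0,0))]
it=[(a,np.array(b)/1000,c) for a,b,c in it]
ims=[draw(p,it,(250,300,100,210),7),draw(q,it,(268,340,180,280),5)]
out=np.zeros((600,800,3),np.uint8)
for im,(y,x) in zip(ims,((0,0),(240,0))):
    if y==0: im=im[:350]
    if y: im=im[:,:]
    h,w=im.shape[:2];h=min(h,600-y);w=min(w,800-x);out[y:y+h,x:x+w]=im[:h,:w]
cv2.imwrite('pics/m2.png',out)
E
```

```text
grip (np.float64(0.47859687146125685), np.float64(0.24194222667171503), np.float64(-0.0893218368502658)) 0.1502560476502156
```

View pics/m2.png

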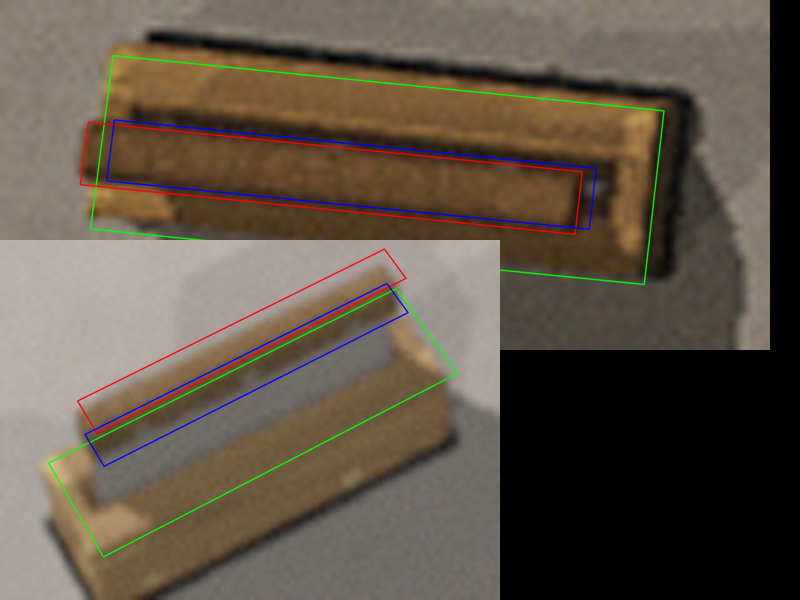

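```bash
cat > plan.py <<'E'
import sys
from h import *
def plan(x,y,z,yaw):
    s=get_state(); R=Ro.from_quat(s['tcp_rot'])
    yy=np.array([np.cos(yaw),np.sin(yaw),0]); zz=np.array([0,0,-1.])
    T=Ro.from_matrix(np.c_[np.cross(yy,zz),yy,zz])
    t=R.inv().apply(np.array([x,y,z])-s['eef_pos'])/.75
    w=(R.inv()*T).as_rotvec()/np.radians(60)
    print('t',np.round(t,4).tolist(),'w',np.round(w,4).tolist())
if __name__=='__main__':
    for a in sys.argv[1:]: plan(*map(float,a.split(',')))
E
python3 plan.py .58,-.2,.25,-.6 .4786,.242,.22,-.0893
```

```text
t [0.6304, -0.3787, -0.0249] w [0.0, 0.0, -0.5844]
t [0.7108, -0.978, 0.0151] w [-0.0, 0.0, -1.0721]
```

Call:
arm_command:
  steps:
    - {"translation":[0.63,-0.379,-0.025],"twist":[0,0,-0.58],"fingers":1}
    - {"translation":[0.63,-0.379,-0.025],"twist":[0,0,-0.58],"fingers":1}
    - {"translation":[0.63,-0.379,-0.025],"twist":[0,0,-0.58],"fingers":1}
    - {"translation":[0.63,-0.379,-0.025],"twist":[0,0,-0.58],"fingers":1}
    - {"translation":[0.63,-0.379,-0.025],"twist":[0,0,-0.58],"fingers":1}

```text
time: 1.72
eef_pos: [0.4321, -0.3856, 0.2423]
tcp_rot: [0.886, 0.464, 0.0, 0.0]
contact_force: [-0.1, -0.9, -0.0]
opening: 1.002
finger_force: 0.0
```

```bash
python3 plan.py .58,-.05,.25,-.3 .4786,.242,.2,-.0893
```

```text
t [0.4803, -0.0922, -0.0104] w [0.0008, 0.0002, -0.291]
t [0.7237, -0.4248, 0.056] w [0.0008, 0.0003, -0.4922]
```

Call:
arm_command:
  steps:
    - {"translation":[0.48,-0.09,-0.01],"twist":[0,0,-0.29],"fingers":1}
    - {"translation":[0.48,-0.09,-0.01],"twist":[0,0,-0.29],"fingers":1}
    - {"translation":[0.48,-0.09,-0.01],"twist":[0,0,-0.29],"fingers":1}
    - {"translation":[0.48,-0.09,-0.01],"twist":[0,0,-0.29],"fingers":1}
    - {"translation":[0.724,-0.425,0.056],"twist":[0,0,-0.492],"fingers":1}

```text
time: 2.35
eef_pos: [0.526, -0.0958, 0.2409]
tcp_rot: [0.744, 0.668, 0.001, 0.001]
contact_force: [1.2, 1.2, 0.3]
opening: 1.0
finger_force: 0.0
```

```bash
python3 plan.py .4786,.242,.18,-.0893
```

```text
t [0.441, -0.1116, 0.0807] w [0.0029, 0.0005, -0.0177]
```

Call:
arm_command:
  steps:
    - {"translation":[0.441,-0.112,0.08],"twist":[0,0,-0.018],"fingers":1}
    - {"translation":[0.441,-0.112,0.08],"twist":[0,0,-0.018],"fingers":1}
    - {"translation":[0.441,-0.112,0.08],"twist":[0,0,-0.018],"fingers":1}
    - {"translation":[0.441,-0.112,0.08],"twist":[0,0,-0.018],"fingers":1}
    - {"translation":[0.441,-0.112,0.08],"twist":[0,0,-0.018],"fingers":1}

```text
time: 2.98
eef_pos: [0.4825, 0.2095, 0.1859]
tcp_rot: [0.74, 0.673, 0.001, 0.0]
contact_force: [1.0, 0.4, -0.5]
opening: 0.997
finger_force: 0.0
```

```bash
python3 plan.py .4786,.242,.18,-.0893
```

```text
t [0.0427, -0.0092, 0.0079] w [0.0013, -0.0004, -0.0051]
```

Call:
arm_command:
  steps:
    - {"translation":[0.0427,-0.009,0.008],"twist":[0,0,-0.005],"fingers":1}
    - {"translation":[0.0427,-0.009,0.008],"twist":[0,0,-0.005],"fingers":1}
    - {"translation":[0.0427,-0.009,0.008],"twist":[0,0,-0.005],"fingers":1}

```text
time: 3.35
eef_pos: [0.4794, 0.2395, 0.18]
tcp_rot: [0.738, 0.675, 0.0, 0.0]
contact_force: [-0.3, 0.0, -1.4]
opening: 1.002
finger_force: 0.0
```

```bash
python3 plan.py .4786,.242,.087,-.0893; python3 -c "
from h import *
print(get_state()['eef_pos'])
p=read_camera('scene');save(p,'s2.png');a=cv2.imread('pics/s2.png')[190:350,150:330];cv2.imwrite('pics/s2.png',cv2.resize(a,None,fx=3,fy=3))"
```

```text
t [0.0033, -0.0014, 0.1239] w [0.0004, 0.0003, -0.0001]
[0.47937707 0.23950493 0.17995203]
```

View pics/s2.png

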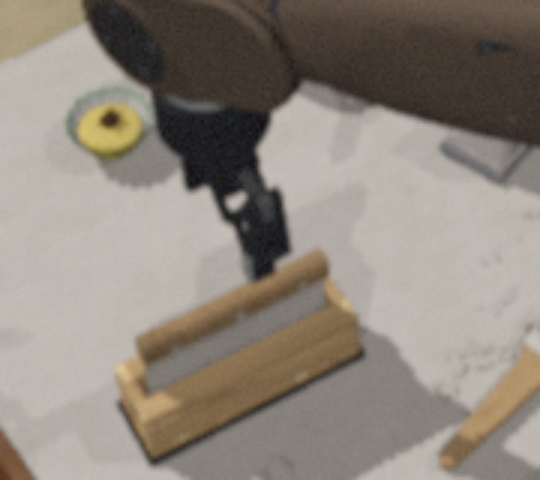

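Call:
arm_command:
  steps:
    - {"translation":[0.003,-0.001,0.06],"twist":[0,0,0],"fingers":1}
    - {"translation":[0.003,-0.001,0.1],"twist":[0,0,0],"fingers":1}
    - {"translation":[0.003,-0.001,0.124],"twist":[0,0,0],"fingers":1}
    - {"translation":[0.003,-0.001,0.124],"twist":[0,0,0],"fingers":0}
    - {"translation":[0.003,-0.001,0.124],"twist":[0,0,0],"fingers":-0.2}
  grip_force: 60

```text
time: 4.03
eef_pos: [0.4798, 0.2423, 0.0882]
tcp_rot: [0.738, 0.675, 0.001, 0.001]
contact_force: [-1.1, 0.3, 1.1]
opening: 0.605
finger_force: 0.0
```

Call:
arm_command:
  steps:
    - {"translation":[0,0,0],"twist":[0,0,0],"fingers":-1}
    - {"translation":[0,0,0],"twist":[0,0,0],"fingers":-1}
    - {"translation":[0,0,0],"twist":[0,0,0],"fingers":-1}
    - {"translation":[0,0,0],"twist":[0,0,0],"fingers":-1}

```text
time: 4.53
eef_pos: [0.4797, 0.2426, 0.0881]
tcp_rot: [0.738, 0.675, 0.001, 0.001]
contact_force: [-0.1, -0.7, 5.8]
opening: 0.199
finger_force: 60.0
```

Call:
arm_command:
  steps:
    - {"translation":[0,0,-0.03],"twist":[0,0,0],"fingers":-1}
    - {"translation":[0,0,-0.07],"twist":[0,0,0],"fingers":-1}
    - {"translation":[0,0,-0.11],"twist":[0,0,0],"fingers":-1}
    - {"translation":[0,0,-0.15],"twist":[0,0,0],"fingers":-1}
    - {"translation":[0,0,-0.15],"twist":[0,0,0],"fingers":-1}

```text
time: 5.15
eef_pos: [0.4796, 0.2427, 0.201]
tcp_rot: [0.738, 0.675, 0.002, 0.001]
contact_force: [-0.0, -0.7, -1.8]
opening: 0.195
finger_force: 59.0
```

```bash
python3 plan.py .56,.05,.2,.12 .5678,-.1238,.2,.2717; python3 - <<'E'
from ov import *
s=get_state();e=s['eef_pos']
R=Ro.from_quat(s['tcp_rot']).as_matrix();print(e,np.arctan2(R[1,1],R[0,1]))
p=read_camera('top');q=read_camera('scene')
g=(e[0],e[1],np.arctan2(R[1,1],R[0,1]));zc=e[2]*1000+19
P=[(0,-75,zc-94),(0,75,zc-94),(0,75,zc-13),(0,-75,zc-13)]
it=[(g,rect(19,152,zc+13),(0,0,255)),(g,rect(19,152,zc-13),(255,0,0)),(g,P,(0,255,0))]
it=[(a,np.array(b)/1000,c) for a,b,c in it]
ims=[draw(p,it,(225,325,85,215),4),draw(q,it,(215,330,160,290),5)]
out=np.zeros((600,800,3),np.uint8)
out[:200]=0
a,b=ims;a=a[:400,:520]
b=cv2.resize(b,None,fx=.8,fy=.8)
out=np.zeros((460,800,3),np.uint8);a=a[:,:390];out[:400,:390]=a;b=b[:,:410];out[:b.shape[0],390:390+b.shape[1]]=b
cv2.imwrite('pics/m3.png',out)
E
```

```text
t [-0.2464, 0.1296, 0.0014] w [0.0039, -0.0012, -0.1997]
t [-0.4763, 0.1606, 0.0012] w [0.004, -0.0009, -0.3446]
[0.47960686 0.24274709 0.20098515] -0.08915846231050667
```

View pics/m3.png

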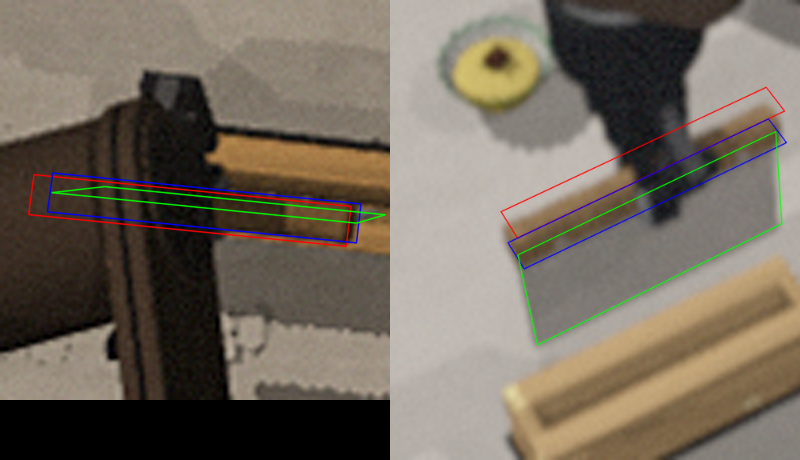

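Call:
arm_command:
  steps:
    - {"translation":[-0.08,0.03,0],"twist":[0,0,-0.06],"fingers":-1}
    - {"translation":[-0.16,0.055,0],"twist":[0,0,-0.12],"fingers":-1}
    - {"translation":[-0.24,0.08,0],"twist":[0,0,-0.18],"fingers":-1}
    - {"translation":[-0.31,0.105,0],"twist":[0,0,-0.24],"fingers":-1}
    - {"translation":[-0.38,0.13,0],"twist":[0,0,-0.3],"fingers":-1}

```text
time: 5.88
eef_pos: [0.5491, -0.0518, 0.1963]
tcp_rot: [0.623, 0.782, -0.001, -0.002]
contact_force: [1.1, 0.8, -1.1]
opening: 0.198
finger_force: 59.0
```

```bash
python3 plan.py .5678,-.1238,.18,.2717
```

```text
t [-0.0992, 0.0029, 0.0215] w [-0.0036, -0.0024, -0.0433]
```

Call:
arm_command:
  steps:
    - {"translation":[-0.06,0.002,0.02],"twist":[-0.003,-0.002,-0.03],"fingers":-1}
    - {"translation":[-0.099,0.003,0.0215],"twist":[-0.003,-0.002,-0.043],"fingers":-1}
    - {"translation":[-0.099,0.003,0.0215],"twist":[-0.003,-0.002,-0.043],"fingers":-1}
    - {"translation":[-0.099,0.003,0.0215],"twist":[-0.003,-0.002,-0.043],"fingers":-1}

```text
time: 6.38
eef_pos: [0.568, -0.1213, 0.1811]
tcp_rot: [0.606, 0.796, 0.0, -0.0]
contact_force: [0.1, 0.4, -1.5]
opening: 0.198
finger_force: 59.0
```

```bash
python3 plan.py .5678,-.1238,.15,.2717; python3 - <<'E'
from ov import *
s=get_state();e=s['eef_pos']
R=Ro.from_quat(s['tcp_rot']).as_matrix();print(e,np.arctan2(R[1,1],R[0,1]))
p=read_camera('top');q=read_camera('scene')
g=(e[0],e[1],np.arctan2(R[1,1],R[0,1]));zc=e[2]*1000+19
P=[(0,-75,zc-94),(0,75,zc-94),(0,75,zc-13),(0,-75,zc-13)]
dock=(.5678,-.1238,.2717)
it=[(g,rect(19,152,zc+13),(0,0,255)),(g,rect(19,152,zc-13),(255,0,0)),(g,P,(0,255,0)),(dock,rect(60,180,60),(255,255,0))]
it=[(a,np.array(b)/1000,c) for a,b,c in it]
a=draw(p,it,(185,285,250,400),2.66);b=draw(q,it,(125,255,285,390),4)
a=a[:,:400];out=np.zeros((520,800,3),np.uint8);out[:a.shape[0],:a.shape[1]]=a;b=b[:,:400];out[:b.shape[0],400:400+b.shape[1]]=b
cv2.imwrite('pics/m4.png',out)
E
```

```text
t [-0.0032, -0.0011, 0.0415] w [0.0004, -0.0004, -0.002]
[ 0.56795626 -0.12129411  0.18110467] 0.26965188461847517
```

View pics/m4.png

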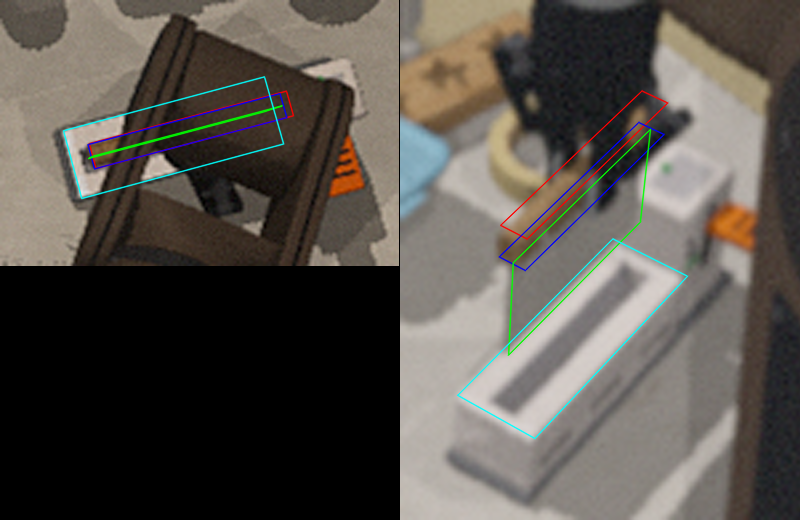

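Call:
arm_command:
  steps:
    - {"translation":[-0.003,-0.001,0.02],"twist":[0,0,-0.002],"fingers":-1}
    - {"translation":[-0.003,-0.001,0.042],"twist":[0,0,-0.002],"fingers":-1}
    - {"translation":[-0.003,-0.001,0.056],"twist":[0,0,-0.002],"fingers":-1}
    - {"translation":[-0.003,-0.001,0.07],"twist":[0,0,-0.002],"fingers":-1}
    - {"translation":[-0.003,-0.001,0.07],"twist":[0,0,-0.002],"fingers":-1}

```text
time: 7.1
eef_pos: [0.5684, -0.1243, 0.1292]
tcp_rot: [0.605, 0.796, 0.0, 0.001]
contact_force: [-0.1, 0.6, -2.3]
opening: 0.197
finger_force: 59.0
```

```bash
python3 plan.py .5678,-.1238,.092,.2717; python3 -c "
from h import *
s=get_state();print(s['eef_pos'],s['contact_force'],s['wrist_torque'])"
```

```text
t [0.0008, -0.0006, 0.0496] w [0.0011, 0.0006, 0.0002]
[ 0.56836255 -0.12427141  0.12917988] [-0.10795813  0.58276834 -2.25612952] [-0.03572297 -0.01178832  0.00663728]
```

Call:
arm_command:
  steps:
    - {"translation":[0,0,0.01],"twist":[0,0,0],"fingers":-1}
    - {"translation":[0,0,0.018],"twist":[0,0,0],"fingers":-1}
    - {"translation":[0,0,0.024],"twist":[0,0,0],"fingers":-1}

```text
time: 7.48
eef_pos: [0.5685, -0.1247, 0.1119]
tcp_rot: [0.605, 0.797, 0.0, 0.001]
contact_force: [-2.0, -1.4, -0.8]
opening: 0.197
finger_force: 59.1
```

Call:
arm_command:
  steps:
    - {"translation":[0,0,0.01],"twist":[0,0,0],"fingers":-1}
    - {"translation":[0,0,0.018],"twist":[0,0,0],"fingers":-1}
    - {"translation":[0,0,0.024],"twist":[0,0,0],"fingers":-1}
    - {"translation":[0,0,0.027],"twist":[0,0,0],"fingers":-1}

```text
time: 7.98
eef_pos: [0.5688, -0.1246, 0.0918]
tcp_rot: [0.605, 0.797, 0.0, 0.001]
contact_force: [-4.9, -1.3, 1.0]
opening: 0.199
finger_force: 59.2
```

Call:
arm_command:
  steps:
    - {"translation":[0,0,0.001],"twist":[0,0,0],"fingers":-1}
    - {"translation":[0,0,0.002],"twist":[0,0,0],"fingers":-1}
    - {"translation":[0,0,0.003],"twist":[0,0,0],"fingers":-1}

```text
time: 8.35
eef_pos: [0.5691, -0.1246, 0.0912]
tcp_rot: [0.605, 0.797, 0.0, 0.001]
contact_force: [-7.8, -0.4, 6.3]
opening: 0.198
finger_force: 60.1
```

Call:
arm_command:
  steps:
    - {"translation":[0,0,0],"twist":[0,0,0],"fingers":-0.4}
    - {"translation":[0,0,0],"twist":[0,0,0],"fingers":0.2}
    - {"translation":[0,0,0],"twist":[0,0,0],"fingers":0.6}
    - {"translation":[0,0,0],"twist":[0,0,0],"fingers":0.6}
    - {"translation":[0,0,0],"twist":[0,0,0],"fingers":0.6}

```text
time: 8.98
eef_pos: [0.5694, -0.1246, 0.0901]
tcp_rot: [0.605, 0.796, 0.001, 0.002]
contact_force: [-0.1, 0.1, 0.0]
opening: 0.798
finger_force: 0.0
```

Call:
arm_command:
  steps:
    - {"translation":[0,0,-0.04],"twist":[0,0,0],"fingers":0.6}
    - {"translation":[0,0,-0.1],"twist":[0,0,0],"fingers":0.6}
    - {"translation":[0,0,-0.16],"twist":[0,0,0],"fingers":0.6}
    - {"translation":[0,0,-0.16],"twist":[0,0,0],"fingers":0}
    - {"translation":[0,0,-0.16],"twist":[0,0,0],"fingers":-1}

```text
time: 9.6
eef_pos: [0.5684, -0.1243, 0.2094]
tcp_rot: [0.605, 0.796, 0.001, 0.001]
contact_force: [0.8, -0.8, -1.2]
opening: 0.379
finger_force: 0.0
```

```bash
python3 - <<'E'
from ov import *
d=(.5678,-.1238,.2717)
print('pad',T(d,[(-.058,-.125,.096)]))
q=read_camera('scene');p=read_camera('top')
it=[(d,rect(19,152,122),(0,0,255)),(d,rect(54,32,96,-53,-125),(255,0,255)),(d,rect(60,180,60),(255,255,0))]
it=[(a,np.array(b)/1000,c) for a,b,c in it]
b=draw(q,it,(130,255,285,400),4);a=draw(p,it,(195,275,260,400),2.4)
out=np.zeros((500,800,3),np.uint8);out[:b.shape[0],:b.shape[1]]=b;a=a[:,:340];out[:a.shape[0],460:460+a.shape[1]]=a
cv2.imwrite('pics/m5.png',out)
E
python3 plan.py .4779,-.2600,.16,.2717
```

```text
pad [[ 0.54547385 -0.25977994  0.096     ]]
t [-0.1424, -0.1641, 0.0639] w [0.0002, -0.0001, 0.0001]
```

View pics/m5.png

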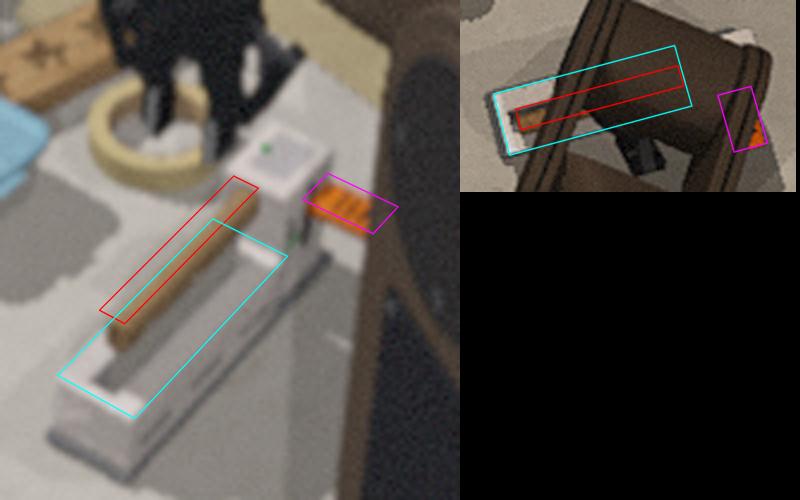

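```bash
python3 plan.py .5450,-.2600,.2,.2717
```

```text
t [-0.1665, -0.0779, 0.0106] w [0.0002, -0.0001, 0.0001]
```

Call:
arm_command:
  steps:
    - {"translation":[-0.0835,-0.039,0.005],"twist":[0,0,0],"fingers":-1}
    - {"translation":[-0.1665,-0.078,0.0106],"twist":[0,0,0],"fingers":-1}
    - {"translation":[-0.1665,-0.078,0.0106],"twist":[0,0,0],"fingers":-1}
    - {"translation":[-0.1665,-0.078,0.0106],"twist":[0,0,0],"fingers":-1}
    - {"translation":[-0.1665,-0.078,0.0106],"twist":[0,0,0],"fingers":-1}

```text
time: 10.32
eef_pos: [0.5461, -0.259, 0.2016]
tcp_rot: [0.604, 0.797, 0.001, 0.001]
contact_force: [-0.1, -0.7, 0.7]
opening: -0.002
finger_force: 0.0
```

```bash
python3 plan.py .5450,-.2600,.11,.2717 ; python3 - <<'E'
from ov import *
d=(.5678,-.1238,.2717)
q=read_camera('scene');p=read_camera('top')
it=[(d,rect(19,152,122),(0,0,255)),(d,rect(54,32,96,-53,-125),(255,0,255)),(d,rect(60,180,60),(255,255,0))]
it=[(a,np.array(b)/1000,c) for a,b,c in it]
b=draw(q,it,(130,255,285,400),4);a=draw(p,it,(195,275,260,400),2.4)
out=np.zeros((500,800,3),np.uint8);out[:b.shape[0],:b.shape[1]]=b;a=a[:,:340];out[:a.shape[0],460:460+a.shape[1]]=a
cv2.imwrite('pics/m6.png',out)
E
```

```text
t [-0.0008, -0.002, 0.1221] w [0.0025, 0.0007, 0.0014]
```

View pics/m6.png

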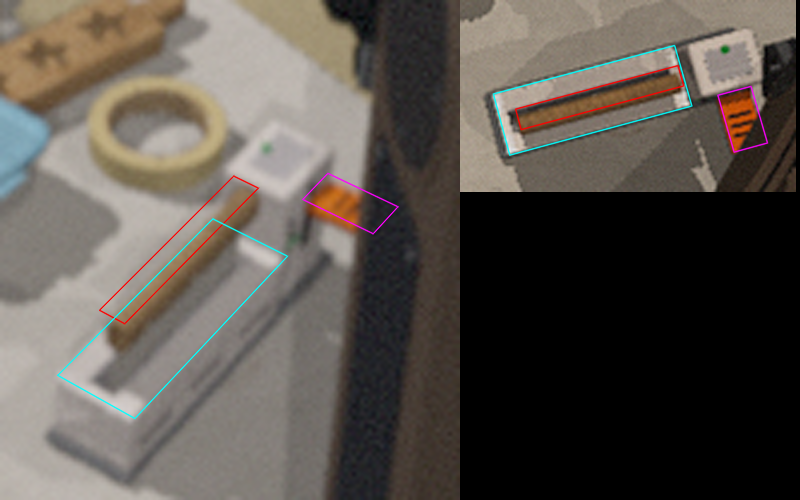

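Call:
arm_command:
  steps:
    - {"translation":[-0.001,-0.002,0.06],"twist":[0,0,0],"fingers":-1}
    - {"translation":[-0.001,-0.002,0.105],"twist":[0,0,0],"fingers":-1}
    - {"translation":[-0.001,-0.002,0.122],"twist":[0,0,0],"fingers":-1}
    - {"translation":[-0.001,-0.002,0.122],"twist":[0,0,0],"fingers":-1}

```text
time: 10.92
eef_pos: [0.5451, -0.2609, 0.1103]
tcp_rot: [0.604, 0.797, 0.001, 0.001]
contact_force: [-0.6, 0.3, 0.2]
opening: -0.002
finger_force: 0.0
```

Call:
arm_command:
  steps:
    - {"translation":[0,0,0.01],"twist":[0,0,0],"fingers":-1}
    - {"translation":[0,0,0.02],"twist":[0,0,0],"fingers":-1}
    - {"translation":[0,0,0.03],"twist":[0,0,0],"fingers":-1}
    - {"translation":[0,0,0.03],"twist":[0,0,0],"fingers":-1}

```text
time: 11.42
eef_pos: [0.5455, -0.262, 0.0885]
tcp_rot: [0.605, 0.796, 0.001, 0.002]
contact_force: [-0.3, -0.4, 2.9]
opening: 0.004
finger_force: 1.2
```

Call:
arm_command:
  steps:
    - {"translation":[0,0,0.01],"twist":[0,0,0],"fingers":-1}
    - {"translation":[0,0,0.02],"twist":[0,0,0],"fingers":-1}
    - {"translation":[0,0,0.03],"twist":[0,0,0],"fingers":-1}
    - {"translation":[0,0,0.039],"twist":[0,0,0],"fingers":-1}
    - {"translation":[0,0,0.039],"twist":[0,0,0],"fingers":-1}

```text
time: 12.05
eef_pos: [0.5457, -0.2624, 0.0602]
tcp_rot: [0.605, 0.796, 0.0, 0.002]
contact_force: [-2.6, 1.3, 8.7]
opening: 0.0
finger_force: 3.8
```

Call:
arm_command:
  steps:
    - {"translation":[0,0,0.002],"twist":[0,0,0],"fingers":-1}
    - {"translation":[0,0,0.004],"twist":[0,0,0],"fingers":-1}
    - {"translation":[0,0,0.004],"twist":[0,0,0],"fingers":-1}
    - {"translation":[0,0,0.004],"twist":[0,0,0],"fingers":-1}
    - {"translation":[0,0,0.004],"twist":[0,0,0],"fingers":-1}

```text
time: 12.68
eef_pos: [0.5457, -0.2625, 0.0595]
tcp_rot: [0.605, 0.796, 0.0, 0.002]
contact_force: [-9.4, 2.1, 18.9]
opening: -0.002
finger_force: 4.2
```

```bash
python3 - <<'E'
from ov import *
s=get_state();print(s['eef_pos'],s['contact_force'],s['finger_force'])
d=(.5678,-.1238,.2717)
q=read_camera('scene');p=read_camera('top')
it=[(d,rect(54,32,59,-53,-125),(255,0,255))]
it=[(a,np.array(b)/1000,c) for a,b,c in it]
b=draw(q,it,(130,255,285,400),4);a=draw(p,it,(195,275,260,400),2.4)
out=np.zeros((500,800,3),np.uint8);out[:b.shape[0],:b.shape[1]]=b;a=a[:,:340];out[:a.shape[0],460:460+a.shape[1]]=a
cv2.imwrite('pics/m7.png',out)
E
```

```text
[ 0.54565836 -0.26252969  0.05947884] [-9.40454526  2.13179874 18.91319991] 4.227343169040978
```

View pics/m7.png

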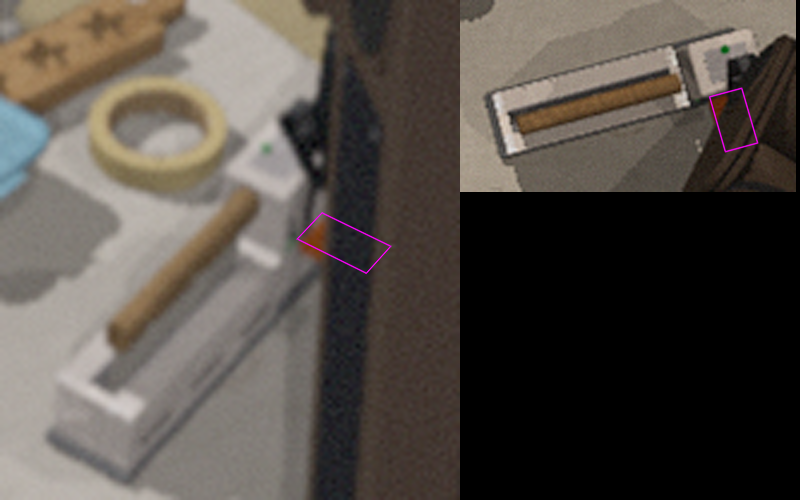

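```bash
python3 -c "
from plant import *
print(sign_off())"
```

```text
the job is handed in; nothing more can be done
None
```

I handed the job in at about 12.8 s with the scraper in the steriliser slot and the closed fingers holding the lever down about 36 mm, by TCP height (over 33 mm needed). At hand-in about 19 N was pushing up on the tool, plus 9 N sideways that may be the gripper touching the column; the verdict was not shown.

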